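# Spur-mark a rosette blank and hold the marking plate open

## Robot

A 6-joint arm with a two-finger parallel gripper is mounted at the origin on the work surface. World frame = base frame: x ahead of the robot, y to its left, z up, the work surface at z = 0. Lengths are in mm, angles in rad, forces in N, time in s.
With the tool pointing down it reaches from about 350 to 775 mm from the base axis. Payload 7.3 kg.
Tool frame: the origin (TCP) lies at the very end of the fingers, on their centre line; the grasp point (between the pads) lies 19 mm behind it; z points along the fingers, y is the line along which they close (so a half turn about z gives the same grasp; the last joint's range is limited). The gripper opens to 92 mm and grips with 3 to 60 N. Pads are 19 mm wide; open, the fingers measure 130 mm over their backs; the gripper's body (75 mm by 190 mm) begins 47 mm behind the grasp point.
Start: joints at [0.962, 0.342, 1.524, -0, 1.275, -0.146], TCP at [234.378, 469.8, 226.741] pointing down, gripper open.
Joint ranges: [-2.53, 2.53], [-0.77, 2.02], [0.04, 2.7], [-1, 4.14], [0.28, 2.66], [-3.11, 3.11]. Speed limits (rad/s): [2.57, 2.57, 3.14, 3.14, 3.14, 3.14].

## Interface

Orientations are given as [roll, pitch, yaw] about the fixed x, y, z axes, in that order (R = Rz(yaw) Ry(pitch) Rx(roll)).
In Python, from plant import bot gives the robot as it stands.
- The arm moves only by the tool jog_arm, never from a script. Its argument "targets" is a list of rows, each an object with "xyz": the shift along the tool's x, y, z as a fraction of full scale, a list of three; "spin": the turn about the tool's z as a fraction of full scale. In form: [{"xyz": [x, y, z], "spin": spin}, ...]. A call has exactly 10 rows; each row shifts and turns the commanded pose from where the row before left it, along the tool's axes as they then stand; what a row does not reach is not made up. Full scale, the value 1, is 80 mm for a shift and 0.1 rad for a turn. A row lasts 1/8 s, in which the tool goes at most 62.5 mm and 10.7 degrees, less where a joint would pass 70% of its speed; a pose out of reach is approached as far as the arm can. A call with a number of a shift or a turn outside -1 to 1 is refused whole. A call with a gripper value outside its range is refused whole. "gripper" is the opening in per cent of the stroke, from 0 (shut) to 100 (fully open), set as the call begins (left out, the last holds). The fingers move at their own pace and stop on an object; the grip force is fixed at half the most. Time passes only in rows, so rows that do not move let the fingers close, or fill a call up. It gives the time, the measured TCP pose, the force, the opening and the grip force at its end, in the units of the state.
- bot.get_obs(): the state, without advancing time (a new reading comes with each control period).
- bot.capture(name): name is "side" or "top" or "wrist"; returns the picture (480x640x3 uint8, blue, green, red); there is no depth.
- bot.get_calibration(name): a dict with "vfov" (degrees; the focal length in pixels is half the picture's height over the tangent of half this angle, whatever the lens; pixels are square), "cx", "cy" (the principal point, pixels), "k1" (the pictures are not rectified: a ray, as slopes to the right and down, at radius r is drawn at 1 + k1 r^2 times it, then the intrinsics apply), "eye" and "rotation" of the camera in the world. Camera axes: x right, y down, z forward; pixel columns grow to the right and rows downward; lengths in mm; the calibration is good to about 2 mm. A picture is of the moment at which its call begins: read the wrist's pose just before it. get_calibration takes no time and is no camera call; for the wrist camera it gives the pose at the moment of the call.
- bot.close_job(): hands the job in; it is judged then, once.
The state is a dict: "time": time; "joint_positions": joint angles; "dq": joint speeds; "tau": joint torques, N m; "tool_pos": TCP position; "tcp_rot": TCP orientation; "contact_force": force on the tool from outside, world axes, zero at the start; "moment": the same for the moment, N m; "grip_width": finger opening in mm; "finger_force": force on a finger pad.
Only numpy, scipy, OpenCV 4.12 (cv2) and the standard library are available. Lean on these libraries where they do the work, as an engineer would, in place of code of your own. Each camera call takes 0.05 s, during which the arm holds its last target. There are 200 camera calls.

## Task

Mark the rosette blank in the carving jig: swing the red toggle-clamp handle upright until the clamp snaps over centre and presses the spur plate onto the blank, then swing the handle all the way back out. After that lift the plate by its dark wooden bar and hold it open at 60 degrees (give or take five) so that the carver can take the blank out: the plate falls shut if let go, so finish while still holding the bar, and leave the blank in its nest and the tools lying about as they are.

Things in the scene. Friction and masses are not known exactly. Their poses are not given: they have to be found in the camera images.
- jig: Marking jig fixed to the bench: 22 mm plywood board with a hinged wooden spur plate and, on its +y side, a toggle clamp. Origin: bench surface under the middle of the nest. x points from the plate's bar (front) to the hinge (rear), y to the clamp, z up; 'jig frame' below is this frame, in mm. The board covers x -95 to 130, y -135 to 115, and under the clamp x -88 to 8, y 115 to 235.
- plate: The spur plate: pale wooden frame 190 (x) x 220 (y) x 14 mm with a clear window full of brass-headed spurs; shut it lies level, underside at z 44, top at z 58 (jig frame). Weighs about 0.8 kg and falls shut by itself. Origin: on its hinge line, which runs along jig y through (105, 0, 51) of the jig frame; axes as the jig's when shut.
- plate_angle (a joint): Opening angle of the spur plate in rad: 0 shut (level), grows as its front edge rises; 60 degrees = 1.047; stop at 1.45.
- plate_bar (a point): Middle of the plate's bar: dark round wooden dowel 20 mm thick, 130 mm long along jig y, between two flat steel arms (at y +-72), 60 mm in front of the plate's front edge. Shut: at (-150, 0, 64) in the jig frame. It circles the hinge line at 255 mm, 13 mm above the plate's mid-plane. A gripper that closes along jig x and stays upright must let the round bar turn in its pads: grip lightly.
- clamp_arm (a joint): Angle of the toggle clamp's arm in rad: about 0.06 when locked (level, pressing on the plate), grows as it tips up and outwards; 1.48 (85 degrees) fully open, where it starts. It stays open when left. Swinging the handle takes 2 N at the grip, up to 8 N over the last 20 mm before locking and the first 10 mm of unlocking; near the end it snaps over by itself.
- clamp_link (a joint): Angle of the clamp's small inner toggle link in rad: 0 at dead centre, about 0.88 when fully open, -0.067 at the stop when snapped over centre (locked).
- clamp_tip: Rubber tip (18 mm diameter) of the sprung plunger under the end of the clamp arm; origin at the middle of its lower face. Locked, it presses on the plate's +y border with about 11 N.
- clamp_grip (a point): Middle of the red handle grip, 16 (along jig x) x 22 x 80 mm. In the jig frame it is at (-40, 290, 147) fully open (handle leaning out to +y, 67 degrees from upright) and at (-40, 150, 216) locked (handle upright, 2.5 degrees over towards the plate), and in between on a circle of radius 150 about (-40, 163, 66). Pinched across its flat +-x sides it can turn between the finger pads.
- blank: The loose wooden rosette blank with eight lobes, 130 mm across, 20 mm thick, in the nest of four dowels under the plate. Origin: centre of its underside, at (0, 0, 22) in the jig frame.
- mallet: Bystander: wooden mallet lying on the bench, 220 x 120 x 55 mm. Origin at the bench under it, x along its handle to the head.
- gouge: Bystander: carving gouge lying on the bench, 230 mm long, pale wooden handle 26 mm thick. Origin at the bench under it, x towards its blade.
- oilstone: Bystander: grey oilstone in a dark wooden holder, 190 x 62 x 32 mm. Origin at the bench under its middle.
- wax_tin: Bystander: round wax tin with a green lid, 75 mm across, 36 mm high. Origin at the bench under its middle.

How it is judged (in metres and radians):
On the way, in this order (a step that is already met when the one before it is completed fails the run):
1. the clamp has snapped over centre and its tip presses the shut spur plate with more than 5 N (value of joint clamp_link below -0.03 rad and contact force between clamp_tip and plate above 5 N and value of joint plate_angle below 0.05 rad), for 0.2 s.
2. the clamp is swung back out (arm tipped up at least 70 degrees) and off the plate, the plate still shut (value of joint clamp_arm above 1.22 rad and contact force between clamp_tip and plate below 0.5 N and value of joint plate_angle below 0.1 rad), for 0.1 s.
At the end, for the whole second after the job is handed in: The plate stands still at 60 degrees, within 6, carried only by the gripper's fingers, which hold it at its bar; the clamp is swung back (arm tipped up at least 66 degrees) and off the plate; the blank lies flat in its nest (value of joint plate_angle between 0.942 and 1.152 rad and velocity of joint plate_angle between -0.1 and 0.1 rad/s and contact force between the fingers and plate above 1 N and distance between the grasp point and plate_bar below 0.08 m and value of joint clamp_arm above 1.15 rad and contact force between clamp_tip and plate below 0.5 N and contact force between plate and blank below 0.2 N and contact force between plate and mallet below 0.2 N and contact force between plate and gouge below 0.2 N and contact force between plate and oilstone below 0.2 N and contact force between plate and wax_tin below 0.2 N and distance between blank and jig below 0.032 m and angle between blank's own z axis and vertical below 0.06 rad); the arm keeps its last pose, push and grip.
It fails at once if the mallet was moved more than 25 mm (distance of mallet from where it was at the start of the episode above 0.025 m).
It fails at once if the gouge was moved more than 25 mm (distance of gouge from where it was at the start of the episode above 0.025 m).
It fails at once if the oilstone was moved more than 25 mm (distance of oilstone from where it was at the start of the episode above 0.025 m).
It fails at once if the wax tin was moved more than 25 mm (distance of wax_tin from where it was at the start of the episode above 0.025 m).
It also fails if it takes over 61 s, if anything falls off the work surface, if the arm or the gripper's body presses on something with over 40 N, if the wrist force passes 120 N, or if a joint passes its speed limit or range.

## Working session

There is one attempt and no reset: what is moved stays moved. The work goes in short steps, Python scripts to look and compute and a tool call to move; the robot and the scene stay as the last step left them, time stands still between calls to the robot, and variables do not carry over. Pictures are saved under pics/ and viewed, at most 10 in all, crops included, and the job is handed in when it is done.

Besides the shell and the picture viewer there is one more tool, called after "Emit:" as name(argument=value, ...) on one line, values as JSON. jog_arm: Moves the arm, as the interface text tells. Shift numbers are shares of 80 mm and turn numbers shares of 0.1 rad, none past 1 either way. Its arguments: {"type":"object","properties":{"targets":{"type":"array","items":{"type":"object","properties":{"xyz":{"type":"array","items":{"type":"number"}},"spin":{"type":"number"}}}},"gripper":{"type":"number"}},"required":["targets"]}

```bash
mkdir -p pics; ls; python3 - <<'E'
from plant import bot
import cv2
for n in("top","side"):
    cv2.imwrite(f"pics/{n}0.png",bot.capture(n)); c=bot.get_calibration(n); print(n,c)
o=bot.get_obs(); print(o)
E
```

```text
pics
top {'vfov': 46.515449738304824, 'cx': 311.4776006687965, 'cy': 245.63305853209957, 'k1': -0.10060732054244302, 'eye': array([ 459.26849086,  -69.86047531, 1281.01189761]), 'rotation': array([-3.02675236, -0.01587993, -1.54299272])}
side {'vfov': 54.09443432641876, 'cx': 316.88555053600874, 'cy': 238.6691722195208, 'k1': -0.04012101301604136, 'eye': array([   3.09381633, -734.51995749,  698.17786808]), 'rotation': array([-2.14490349, -0.00660307, -0.7094494 ])}
{'time': 0.1, 'joint_positions': array([ 9.61994050e-01,  3.42673881e-01,  1.52492224e+00, -2.44216631e-05,
        1.27540112e+00, -1.46021319e-01]), 'dq': array([-0.00125216, -0.00140581, -0.00225601,  0.00096981, -0.00081925,
        0.00031285]), 'tau': array([ 1.04137584e-03, -4.32006133e+01, -2.44691652e+01,  7.18506798e-02,
        5.26732486e-02, -7.04263834e-05]), 'tool_pos': array([234.16583099, 469.47638229, 226.10338775]), 'tcp_rot': array([-3.14019962e+00, -1.81265880e-04,  2.67881870e+00]), 'contact_force': array([-0.23423772, -0.6463804 ,  0.32415894]), 'moment': array([ 0.01443528,  0.02648125, -0.00388326]), 'finger_force': 0.0, 'grip_width': 91.8761809502622}
```

View pics/top0.png

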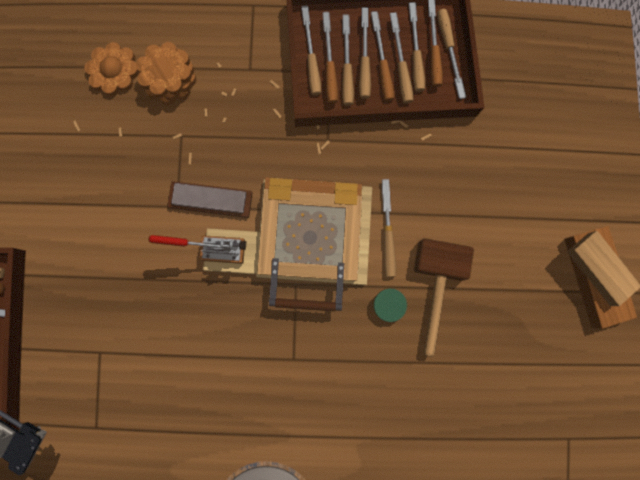

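View pics/side0.png

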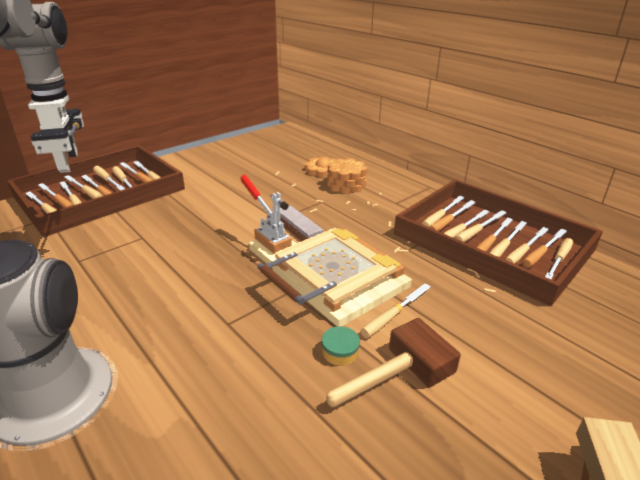

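The top view shows the jig near (310,240), roughly aligned with the world. The handle's red grip is at about (168,240) and the bar at (305,304). The oilstone is at (210,199), close behind the handle. I'll crop in to read the points.

```bash
python3 - <<'E'
import cv2
a=cv2.imread("pics/top0.png")[165:325,140:400]
cv2.imwrite("pics/crop.png",cv2.resize(a,None,fx=3,fy=3,interpolation=cv2.INTER_CUBIC))
E
```

```text
(no output)
```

View pics/crop.png

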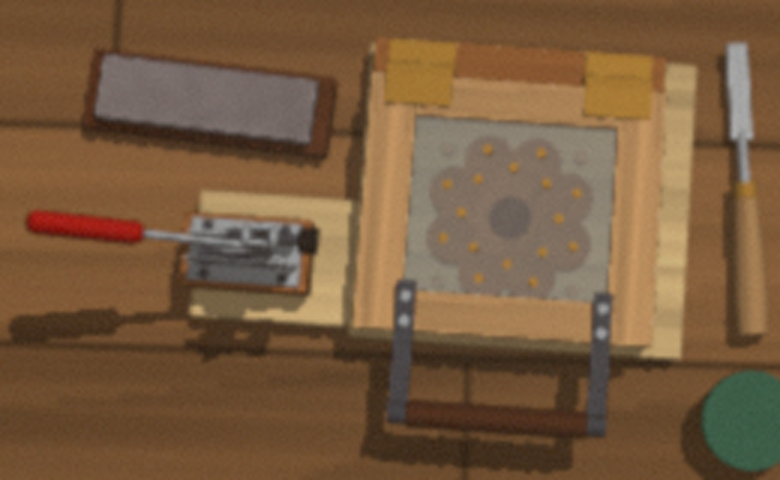

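```bash
cat > h.py <<'E'
import numpy as np,cv2
from scipy.spatial.transform import Rotation as R
from scipy.optimize import least_squares
def proj(c,P):
    M=R.from_euler('xyz',c['rotation']).as_matrix()
    p=(np.atleast_2d(P)-c['eye'])@M; f=240/np.tan(np.radians(c['vfov']/2))
    s=p[:,:2]/p[:,2:]; s=s*(1+c['k1']*(s**2).sum(1,keepdims=True))
    return s*f+[c['cx'],c['cy']]
def j2w(q,P): return np.atleast_2d(P)@R.from_euler('z',q[2]).as_matrix().T+[q[0],q[1],0]
E
python3 - <<'E'
from h import *
from plant import bot
c=bot.get_calibration("top")
px=np.array([[408,411],[588,424],[86,226],[697,66],[682,358],[190,320],[202,192],[352,333],[650,347]])/3+[140,165]
J=np.array([[-150,65,64],[-150,-65,64],[-40,290,147],[130,-135,22],[-95,-135,22],[-88,235,22],[8,235,22],[-90,110,58],[-90,-110,58]])
r=least_squares(lambda q:(proj(c,j2w(q,J))-px).ravel(),[500,-60,0],loss='soft_l1')
print(r.x,(proj(c,j2w(r.x,J))-px).round(1).tolist())
for n,p in dict(grip=[-40,290,147],piv=[-40,163,66],lock=[-40,150,216],bar=[-150,0,64],hinge=[105,0,51],bar60=[105-255*.5-13*0,0,0]).items(): print(n,j2w(r.x,p).round(1))
o=bot.get_obs();print(o['tool_pos'],o['tcp_rot'],R.from_euler('xyz',o['tcp_rot']).as_matrix().round(3).tolist(),bot.get_calibration("wrist"))
E
```

```text
[ 6.20373286e+02 -8.19663906e+01 -3.54842894e-02] [[-0.1, 0.9], [-0.3, 0.4], [-0.2, 1.0], [-0.4, -0.1], [-0.4, 0.1], [0.4, -1.0], [-0.0, -0.3], [0.2, -1.8], [0.9, -0.0]]
grip [[590.7 209.3 147. ]]
piv [[586.2  82.4  66. ]]
lock [[585.7  69.4 216. ]]
bar [[470.5 -76.6  64. ]]
hinge [[725.3 -85.7  51. ]]
bar60 [[597.9 -81.2   0. ]]
[234.16583099 469.47638229 226.10338775] [-3.14019962e+00 -1.81265880e-04  2.67881870e+00] [[-0.895, 0.446, -0.001], [0.446, 0.895, -0.001], [0.0, -0.001, -1.0]] {'vfov': 65.1116569036187, 'cx': 314.5411685065637, 'cy': 233.89302470544192, 'k1': 0.007933790766945028, 'eye': array([167.38432804, 503.27940005, 383.39345296]), 'rotation': array([2.86155249e+00, 4.33434121e-04, 1.10810475e+00])}
```

Emit:
jog_arm(targets=[{"xyz": [0, 0, 0], "spin": 1}, {"xyz": [0, 0, 0], "spin": 1}, {"xyz": [0, 0, 0], "spin": 1}, {"xyz": [0, 0, 0], "spin": 1}, {"xyz": [0, 0, 0], "spin": 1}, {"xyz": [0, 0, 0], "spin": 1}, {"xyz": [0, 0, 0], "spin": 1}, {"xyz": [0, 0, 0], "spin": 1}, {"xyz": [0, 0, 0], "spin": 1}, {"xyz": [0, 0, 0], "spin": 1}], gripper=100)

```text
time: 1.35
tool_pos: [234.2, 469.6, 226.3]
tcp_rot: [-3.141, 0.001, 1.675]
contact_force: [0.7, -0.6, -0.8]
grip_width: 91.5
finger_force: 0.0
```

Emit:
jog_arm(targets=[{"xyz": [0, 0, 0], "spin": 0.72}, {"xyz": [0, 0, 0], "spin": 0.72}, {"xyz": [-0.387, 0.571, 0], "spin": 0}, {"xyz": [-0.387, 0.571, 0], "spin": 0}, {"xyz": [-0.387, 0.571, 0], "spin": 0}, {"xyz": [-0.387, 0.571, 0], "spin": 0}, {"xyz": [-0.387, 0.571, 0], "spin": 0}, {"xyz": [-0.387, 0.571, 0], "spin": 0}, {"xyz": [-0.387, 0.571, 0], "spin": 0}, {"xyz": [-0.387, 0.571, 0], "spin": 0}])

```text
time: 2.6
tool_pos: [591.8, 207.8, 226.3]
tcp_rot: [-3.141, -0.0, 1.535]
contact_force: [0.5, 1.2, 0.1]
grip_width: 91.7
finger_force: 0.0
```

```bash
python3 - <<'E'
from h import *
from plant import bot
c=bot.get_calibration("wrist"); im=bot.capture("wrist")
q=[620.37,-81.97,-.03548]
for p in ([-40,290,147],[-40,253,131],[-40,327,163],[-88,235,22],[8,235,22]):
    u=proj(c,j2w(q,p))[0]; print(u.round()); cv2.drawMarker(im,tuple(int(v) for v in u),(255,255,0),0,14,1)
cv2.imwrite("pics/w1.png",im)
E
```

```text
[313. 242.]
[313. 284.]
[313. 190.]
[267. 257.]
[361. 257.]
```

View pics/w1.png

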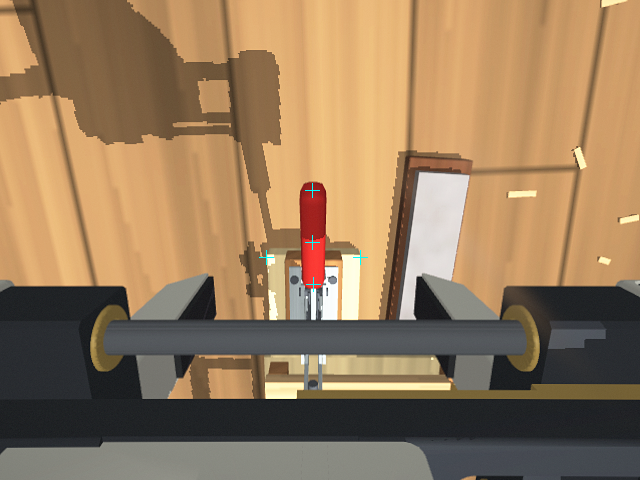

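The markers fall on the grip (middle at (313,242)) and on the clamp board's corners, so the pose is good. Next I descend and grip.

Emit:
jog_arm(targets=[{"xyz": [0.02, 0, 0.3], "spin": 0}, {"xyz": [0, 0, 0.3], "spin": 0}, {"xyz": [0, 0, 0.3], "spin": 0}, {"xyz": [0, 0, 0.2], "spin": 0}, {"xyz": [0, 0, 0.125], "spin": 0}, {"xyz": [0, 0, 0], "spin": 0}, {"xyz": [0, 0, 0], "spin": 0}, {"xyz": [0, 0, 0], "spin": 0}, {"xyz": [0, 0, 0], "spin": 0}, {"xyz": [0, 0, 0], "spin": 0}])

```text
time: 3.9
tool_pos: [590.8, 210.7, 129.0]
tcp_rot: [3.141, -0.0, 1.535]
contact_force: [0.0, 0.1, -0.1]
grip_width: 92.2
finger_force: 0.0
```

Emit:
jog_arm(targets=[{"xyz": [0, 0, 0], "spin": 0}, {"xyz": [0, 0, 0], "spin": 0}, {"xyz": [0, 0, 0], "spin": 0}, {"xyz": [0, 0, 0], "spin": 0}, {"xyz": [0, 0, 0], "spin": 0}, {"xyz": [0, 0, 0], "spin": 0}, {"xyz": [0, 0, 0], "spin": 0}, {"xyz": [0, 0, 0], "spin": 0}, {"xyz": [0, 0, 0], "spin": 0}, {"xyz": [0, 0, 0], "spin": 0}], gripper=0)

```text
time: 5.15
tool_pos: [590.7, 210.7, 128.7]
tcp_rot: [-3.141, -0.0, 1.535]
contact_force: [-0.6, -0.0, 0.4]
grip_width: 15.9
finger_force: 30.0
```

```bash
python3 - <<'E'
from h import *
# grip arc rows (tool axes = jig y, jig x, -z), shares of 80
a=np.radians(np.r_[67:-3.5:-3.5]); a=np.r_[a]
P=np.c_[150*np.sin(a),-150*np.cos(a)]
print(np.degrees(a).round(1)); print((np.diff(P,axis=0)/80).round(3).tolist())
E
```

```text
[67.  63.5 60.  56.5 53.  49.5 46.  42.5 39.  35.5 32.  28.5 25.  21.5
 18.  14.5 11.   7.5  4.   0.5 -3. ]
[[-0.048, -0.104], [-0.054, -0.101], [-0.06, -0.097], [-0.066, -0.094], [-0.072, -0.089], [-0.077, -0.085], [-0.082, -0.08], [-0.087, -0.075], [-0.091, -0.069], [-0.095, -0.064], [-0.099, -0.058], [-0.102, -0.052], [-0.105, -0.045], [-0.108, -0.039], [-0.11, -0.032], [-0.112, -0.025], [-0.113, -0.018], [-0.114, -0.011], [-0.114, -0.004], [-0.114, 0.002]]
```

```bash
python3 - <<'E'
from h import *
a=np.radians(np.linspace(57.5,-5,21))
P=np.c_[150.5*np.sin(a),-150.5*np.cos(a)]
print((np.diff(P,axis=0)/80).round(3).tolist())
E
```

```text
[[-0.057, -0.085], [-0.062, -0.082], [-0.066, -0.078], [-0.071, -0.074], [-0.074, -0.071], [-0.078, -0.066], [-0.082, -0.062], [-0.085, -0.057], [-0.088, -0.053], [-0.091, -0.048], [-0.093, -0.043], [-0.095, -0.038], [-0.097, -0.032], [-0.099, -0.027], [-0.1, -0.022], [-0.101, -0.016], [-0.102, -0.011], [-0.102, -0.005], [-0.103, 0.001], [-0.102, 0.006]]
```

Emit:
jog_arm(targets=[{"xyz": [-0.057, 0, -0.085], "spin": 0}, {"xyz": [-0.062, 0, -0.082], "spin": 0}, {"xyz": [-0.066, 0, -0.078], "spin": 0}, {"xyz": [-0.071, 0, -0.074], "spin": 0}, {"xyz": [-0.074, 0, -0.071], "spin": 0}, {"xyz": [-0.078, 0, -0.066], "spin": 0}, {"xyz": [-0.082, 0, -0.062], "spin": 0}, {"xyz": [-0.085, 0, -0.057], "spin": 0}, {"xyz": [-0.088, 0, -0.053], "spin": 0}, {"xyz": [-0.091, 0, -0.048], "spin": 0}])

```text
time: 6.4
tool_pos: [588.3, 150.0, 182.9]
tcp_rot: [-3.141, -0.0, 1.535]
contact_force: [-0.6, 2.2, -5.6]
grip_width: 15.9
finger_force: 30.0
```

Emit:
jog_arm(targets=[{"xyz": [-0.093, 0, -0.043], "spin": 0}, {"xyz": [-0.095, 0, -0.038], "spin": 0}, {"xyz": [-0.097, 0, -0.032], "spin": 0}, {"xyz": [-0.099, 0, -0.027], "spin": 0}, {"xyz": [-0.1, 0, -0.022], "spin": 0}, {"xyz": [-0.101, 0, -0.016], "spin": 0}, {"xyz": [-0.102, 0, -0.011], "spin": 0}, {"xyz": [-0.102, 0, -0.005], "spin": 0}, {"xyz": [-0.103, 0, 0.001], "spin": 0}, {"xyz": [-0.102, 0, 0.006], "spin": 0}])

```text
time: 7.65
tool_pos: [585.6, 71.8, 199.1]
tcp_rot: [3.141, -0.002, 1.535]
contact_force: [-4.0, 8.5, 1.3]
grip_width: 15.7
finger_force: 30.0
```

Emit:
jog_arm(targets=[{"xyz": [-0.03, 0, 0.001], "spin": 0}, {"xyz": [-0.03, 0, 0.001], "spin": 0}, {"xyz": [0, 0, 0], "spin": 0}, {"xyz": [0, 0, 0], "spin": 0}, {"xyz": [0, 0, 0], "spin": 0}, {"xyz": [0, 0, 0], "spin": 0}, {"xyz": [0, 0, 0], "spin": 0}, {"xyz": [0, 0, 0], "spin": 0}, {"xyz": [0, 0, 0], "spin": 0}, {"xyz": [0, 0, 0], "spin": 0}])

```text
time: 8.9
tool_pos: [585.4, 66.1, 199.0]
tcp_rot: [3.141, -0.0, 1.535]
contact_force: [-3.3, 4.6, -0.6]
grip_width: 15.9
finger_force: 30.0
```

```bash
python3 - <<'E'
from h import *
from plant import bot
a=bot.capture("side")[130:350,190:450]; 
print(bot.get_obs()['contact_force'],bot.get_obs()['tool_pos'])
cv2.imwrite("pics/s2.png",cv2.resize(a,None,fx=2.7,fy=2.7,interpolation=cv2.INTER_CUBIC))
E
```

```text
[-3.56372751  4.24566789  1.42138611] [585.3963928   66.14000897 199.05041031]
```

View pics/s2.png

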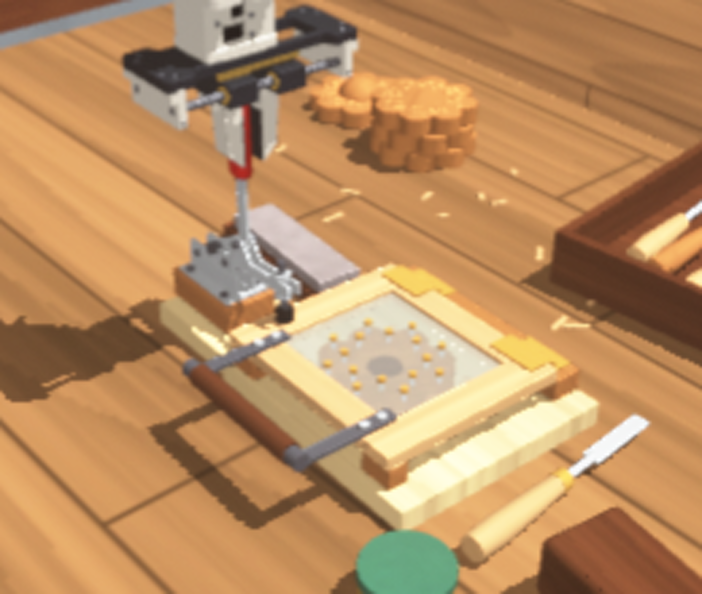

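The arm is down with its tip (285,312) on the plate, and the handle is upright. To check that it has snapped, I push slightly more and see whether the force rises as it would against a stop.

Emit:
jog_arm(targets=[{"xyz": [-0.03, 0, 0.001], "spin": 0}, {"xyz": [-0.02, 0, 0.001], "spin": 0}, {"xyz": [0, 0, 0], "spin": 0}, {"xyz": [0, 0, 0], "spin": 0}, {"xyz": [0, 0, 0], "spin": 0}, {"xyz": [0, 0, 0], "spin": 0}, {"xyz": [0, 0, 0], "spin": 0}, {"xyz": [0, 0, 0], "spin": 0}, {"xyz": [0, 0, 0], "spin": 0}, {"xyz": [0, 0, 0], "spin": 0}])

```text
time: 10.2
tool_pos: [585.3, 62.7, 198.8]
tcp_rot: [3.141, -0.001, 1.535]
contact_force: [-3.5, 5.6, 0.0]
grip_width: 15.7
finger_force: 30.0
```

Emit:
jog_arm(targets=[{"xyz": [0, 0, 0], "spin": 0}, {"xyz": [0, 0, 0], "spin": 0}, {"xyz": [0, 0, 0], "spin": 0}, {"xyz": [0, 0, 0], "spin": 0}, {"xyz": [0, 0, 0], "spin": 0}, {"xyz": [0, 0, 0], "spin": 0}, {"xyz": [0, 0, 0], "spin": 0}, {"xyz": [0, 0, 0], "spin": 0}, {"xyz": [0, 0, 0], "spin": 0}, {"xyz": [0, 0, 0], "spin": 0}], gripper=100)

```text
time: 11.45
tool_pos: [585.4, 62.2, 197.4]
tcp_rot: [3.142, -0.0, 1.535]
contact_force: [-0.6, -0.0, -1.2]
grip_width: 91.9
finger_force: 0.0
```

```bash
python3 - <<'E'
from h import *
from plant import bot
print(bot.get_obs()['contact_force'],bot.get_obs()['tool_pos'])
q=[620.37,-81.97,-.03548]; c=bot.get_calibration("wrist"); im=bot.capture("wrist")
s=bot.capture("side"); cs=bot.get_calibration("side")
for d in(0,8,):
  for k in(-40,0,40):
    th=np.radians(-2.5)+d/150
    p=j2w(q,[-40,150+d+k*np.sin(th),216+k*np.cos(th)])
    for I,C in((im,c),(s,cs)):
        u=proj(C,p)[0]; print(d,k,u.round(1))
        cv2.drawMarker(I,tuple(int(round(v)) for v in u),(255,255,0) if d==0 else (0,255,0),0,5,1)
f=lambda I:cv2.resize(I,(390,480),interpolation=cv2.INTER_CUBIC)
cv2.imwrite("pics/c3.png",np.hstack([cv2.resize(im[130:450,180:440],(390,480)),cv2.resize(s[150:270,230:330],(400,480),interpolation=cv2.INTER_CUBIC)]))
E
```

```text
[-0.55515137 -0.00585032 -1.24559841] [585.37547767  62.18668605 197.43165712]
0 -40 [314.7 262. ]
0 -40 [280.6 196.5]
0 0 [314.6 300.5]
0 0 [280.4 181.5]
0 40 [314.6 364.6]
0 40 [280.3 165.9]
8 -40 [314.7 251. ]
8 -40 [279.2 195.6]
8 0 [314.6 282.2]
8 0 [278.5 180.3]
8 40 [314.5 335. ]
8 40 [277.7 164.5]
```

View pics/c3.png

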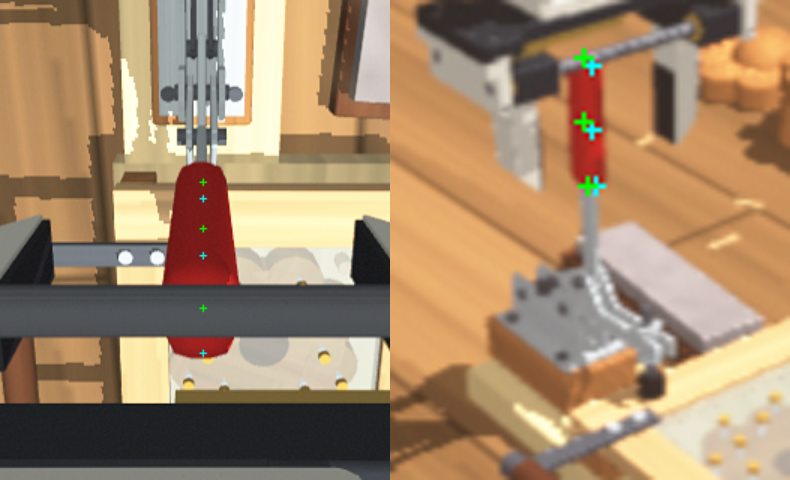

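```bash
python3 - <<'E'
from h import *
from plant import bot
q=[620.37,-81.97,-.03548]; c=bot.get_calibration("wrist")
for d in(-4,0,4,8,12):
    th=np.radians(-2.5)+d/150; r=[]
    for k,w in((-40,11),(40,11),(40,-11)):
        r.append(proj(c,j2w(q,[-40,150+d+k*np.sin(th)+w*np.cos(th),216+k*np.cos(th)-w*np.sin(th)]))[0][1].round(1))
    print(d,r)
E
```

```text
-4 [np.float64(247.4), np.float64(348.8), np.float64(406.8)]
0 [np.float64(241.5), np.float64(333.2), np.float64(394.1)]
4 [np.float64(235.6), np.float64(317.2), np.float64(381.0)]
8 [np.float64(229.8), np.float64(300.9), np.float64(367.3)]
12 [np.float64(223.9), np.float64(284.3), np.float64(353.2)]
```

The picture doesn't settle whether it snapped (grip about 2–6 mm from the nominal locked position). To be sure, I'll push the grip inward with closed fingers from its outer side and watch the force.

Emit:
jog_arm(targets=[{"xyz": [0.2, 0, 0], "spin": 0}, {"xyz": [0.2, 0, 0], "spin": 0}, {"xyz": [0.2, 0, 0], "spin": 0}, {"xyz": [0, 0, 0], "spin": 0}, {"xyz": [0, 0, 0], "spin": 0}, {"xyz": [0, 0, 0], "spin": 0}, {"xyz": [0, 0, 0], "spin": 0}, {"xyz": [0, 0, 0], "spin": 0}, {"xyz": [0, 0, 0], "spin": 0}, {"xyz": [0, 0, 0], "spin": 0}])

```text
time: 12.8
tool_pos: [587.1, 110.1, 197.4]
tcp_rot: [3.142, -0.0, 1.535]
contact_force: [0.4, -0.8, -0.1]
grip_width: 92.0
finger_force: 0.0
```

Emit:
jog_arm(targets=[{"xyz": [0, 0, 0], "spin": 0}, {"xyz": [0, 0, 0], "spin": 0}, {"xyz": [0, 0, 0], "spin": 0}, {"xyz": [0, 0, 0], "spin": 0}, {"xyz": [0, 0, 0], "spin": 0}, {"xyz": [0, 0, 0], "spin": 0}, {"xyz": [-0.06, 0, 0], "spin": 0}, {"xyz": [-0.06, 0, 0], "spin": 0}, {"xyz": [-0.06, 0, 0], "spin": 0}, {"xyz": [-0.02, 0, 0], "spin": 0}], gripper=0)

```text
time: 14.05
tool_pos: [586.5, 95.3, 197.5]
tcp_rot: [3.142, -0.003, 1.534]
contact_force: [1.2, 8.4, -0.3]
grip_width: 0.9
finger_force: 4.1
```

Emit:
jog_arm(targets=[{"xyz": [-0.02, 0, 0], "spin": 0}, {"xyz": [-0.02, 0, 0], "spin": 0}, {"xyz": [-0.01, 0, 0], "spin": 0}, {"xyz": [0, 0, 0], "spin": 0}, {"xyz": [0, 0, 0], "spin": 0}, {"xyz": [0, 0, 0], "spin": 0}, {"xyz": [0, 0, 0], "spin": 0}, {"xyz": [0, 0, 0], "spin": 0}, {"xyz": [0, 0, 0], "spin": 0}, {"xyz": [0, 0, 0], "spin": 0}])

```text
time: 15.3
tool_pos: [586.3, 93.9, 197.4]
tcp_rot: [3.141, -0.007, 1.536]
contact_force: [1.3, 14.8, -0.8]
grip_width: 0.5
finger_force: 7.1
```

A 1.4 mm advance raised the force to 14.8 N, well over the 8 N swinging force, so the clamp is locked. Next I go over the top of the handle to its inner side and push it back out with closed fingers.

Emit:
jog_arm(targets=[{"xyz": [0.1, 0, 0], "spin": 0}, {"xyz": [0, 0, -0.35], "spin": 0}, {"xyz": [0, 0, -0.4], "spin": 0}, {"xyz": [0, 0, -0.3], "spin": 0}, {"xyz": [-0.3, 0, 0], "spin": 0}, {"xyz": [-0.34, 0, 0], "spin": 0}, {"xyz": [-0.3, 0, 0], "spin": 0}, {"xyz": [0, 0, 0.35], "spin": 0}, {"xyz": [0, 0, 0.35], "spin": 0}, {"xyz": [0, 0, 0.1], "spin": 0}])

```text
time: 16.55
tool_pos: [583.1, 22.6, 215.8]
tcp_rot: [-3.138, 0.0, 1.534]
contact_force: [-0.0, -0.2, 0.3]
grip_width: 0.3
finger_force: 0.0
```

```bash
python3 - <<'E'
from h import *
from plant import bot
o=bot.get_obs();q=np.array([620.37,-81.97,0]); p=R.from_euler('z',.03548).apply(o['tool_pos']-q); print(p,o['contact_force'])
t=np.linspace(0,1,21); a=np.radians(-5+62.5*t); f=np.radians(-2.5+t*66)
g=np.c_[163+150.5*np.sin(a),66+150.5*np.cos(a)]
T=np.c_[g[:,0]-11*np.cos(f)-9,g[:,1]+11*np.sin(f)-4]
print(T[[0,5,10,15,20]].round(1)); D=np.diff(T,axis=0)/80; print(((T[0]-p[1:])/80).round(3)); print(np.c_[D[:,0],-D[:,1]].round(3).tolist())
E
```

```text
[-41.00385767 103.1905818  215.79596186] [-0.0441116  -0.16888162  0.27569699]
[[129.9 211.4]
 [171.1 212.6]
 [211.1 202.6]
 [247.  182.1]
 [276.  152.7]]
[ 0.334 -0.054]
[[0.102, -0.014], [0.103, -0.008], [0.103, -0.003], [0.103, 0.003], [0.103, 0.008], [0.102, 0.014], [0.102, 0.02], [0.1, 0.025], [0.099, 0.031], [0.097, 0.036], [0.095, 0.041], [0.093, 0.046], [0.09, 0.051], [0.087, 0.056], [0.084, 0.061], [0.08, 0.065], [0.077, 0.07], [0.073, 0.074], [0.069, 0.078], [0.064, 0.081]]
```

Emit:
jog_arm(targets=[{"xyz": [0.13, 0, 0.02], "spin": 0}, {"xyz": [0.1, 0, 0.02], "spin": 0}, {"xyz": [0.1, 0, 0.015], "spin": 0}, {"xyz": [0.102, 0, -0.014], "spin": 0}, {"xyz": [0.103, 0, -0.008], "spin": 0}, {"xyz": [0.103, 0, -0.003], "spin": 0}, {"xyz": [0.103, 0, 0.003], "spin": 0}, {"xyz": [0.103, 0, 0.008], "spin": 0}, {"xyz": [0.102, 0, 0.014], "spin": 0}, {"xyz": [0.102, 0, 0.02], "spin": 0}])

```text
time: 17.8
tool_pos: [587.1, 107.3, 211.5]
tcp_rot: [3.141, -0.0, 1.535]
contact_force: [0.2, -1.0, 1.2]
grip_width: 0.3
finger_force: 0.7
```

Emit:
jog_arm(targets=[{"xyz": [0.1, 0, 0.025], "spin": 0}, {"xyz": [0.099, 0, 0.031], "spin": 0}, {"xyz": [0.097, 0, 0.036], "spin": 0}, {"xyz": [0.095, 0, 0.041], "spin": 0}, {"xyz": [0.093, 0, 0.046], "spin": 0}, {"xyz": [0.09, 0, 0.051], "spin": 0}, {"xyz": [0.087, 0, 0.056], "spin": 0}, {"xyz": [0.084, 0, 0.061], "spin": 0}, {"xyz": [0.08, 0, 0.065], "spin": 0}, {"xyz": [0.077, 0, 0.07], "spin": 0}])

```text
time: 19.05
tool_pos: [589.5, 179.2, 172.4]
tcp_rot: [-3.141, 0.0, 1.535]
contact_force: [0.0, -0.3, 0.7]
grip_width: 0.2
finger_force: 0.3
```

Emit:
jog_arm(targets=[{"xyz": [0.073, 0, 0.074], "spin": 0}, {"xyz": [0.069, 0, 0.078], "spin": 0}, {"xyz": [0.064, 0, 0.081], "spin": 0}, {"xyz": [0.025, 0, 0.04], "spin": 0}, {"xyz": [0.02, 0, 0.03], "spin": 0}, {"xyz": [0, 0, 0], "spin": 0}, {"xyz": [0, 0, 0], "spin": 0}, {"xyz": [0, 0, 0], "spin": 0}, {"xyz": [0, 0, 0], "spin": 0}, {"xyz": [0, 0, 0], "spin": 0}])

```text
time: 20.3
tool_pos: [591.6, 196.6, 151.8]
tcp_rot: [3.137, 0.003, 1.534]
contact_force: [-3.4, -11.2, 16.1]
grip_width: 0.4
finger_force: 10.2
```

Emit:
jog_arm(targets=[{"xyz": [-0.1, 0, -0.3], "spin": 0}, {"xyz": [0, 0, -0.5], "spin": 0}, {"xyz": [0, -0.464, 0], "spin": 0}, {"xyz": [0, -0.464, 0], "spin": 0}, {"xyz": [0, -0.464, 0], "spin": 0}, {"xyz": [-0.674, 0, 0], "spin": 0}, {"xyz": [-0.674, 0, 0], "spin": 0}, {"xyz": [-0.674, 0, 0.2], "spin": 0}, {"xyz": [-0.674, 0, 0.3], "spin": 0}, {"xyz": [-0.674, 0, 0.3], "spin": 0}], gripper=45)

```text
time: 21.55
tool_pos: [469.1, -75.9, 148.2]
tcp_rot: [3.14, -0.0, 1.535]
contact_force: [1.1, -0.5, 1.0]
grip_width: 41.7
finger_force: 0.0
```

```bash
python3 - <<'E'
from h import *
from plant import bot
o=bot.get_obs();q=np.array([620.37,-81.97,-.03548]); p=R.from_euler('z',.03548).apply(o['tool_pos']-q*[1,1,0]); print(p,o['grip_width'])
c=bot.get_calibration("wrist"); im=bot.capture("wrist"); t=bot.capture("top")
for P in([-150,65,64],[-150,0,64],[-150,-65,64]):
    u=proj(c,j2w(q,P))[0]; print(u.round()); cv2.drawMarker(im,tuple(int(v) for v in u),(255,255,0),0,14,1)
cv2.imwrite("pics/w4.png",np.hstack([im[:,60:560],cv2.resize(t[190:290,140:260],(300,480))[:, :]]))
E
```

```text
[-151.43541029    0.70648795  148.20524889] 41.711917871114856
[317. 144.]
[317. 243.]
[316. 329.]
```

View pics/w4.png

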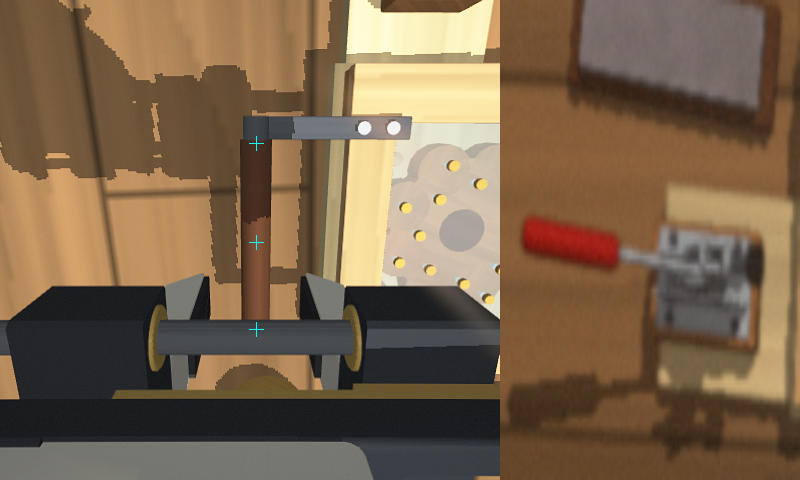

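The bar runs between the fingers on the markers, and the clamp is back in its starting position. I descend and grip the bar.

Emit:
jog_arm(targets=[{"xyz": [0, 0.018, 0.35], "spin": 0}, {"xyz": [0, 0, 0.35], "spin": 0}, {"xyz": [0, 0, 0.3], "spin": 0}, {"xyz": [0, 0, 0.2], "spin": 0}, {"xyz": [0, 0, 0.09], "spin": 0}, {"xyz": [0, 0, 0], "spin": 0}, {"xyz": [0, 0, 0], "spin": 0}, {"xyz": [0, 0, 0], "spin": 0}, {"xyz": [0, 0, 0], "spin": 0}, {"xyz": [0, 0, 0], "spin": 0}])

```text
time: 22.9
tool_pos: [470.5, -74.5, 45.6]
tcp_rot: [3.141, -0.0, 1.535]
contact_force: [0.8, 0.4, 0.7]
grip_width: 41.4
finger_force: 0.0
```

Emit:
jog_arm(targets=[{"xyz": [0, 0, 0], "spin": 0}, {"xyz": [0, 0, 0], "spin": 0}, {"xyz": [0, 0, 0], "spin": 0}, {"xyz": [0, 0, 0], "spin": 0}, {"xyz": [0, 0, 0], "spin": 0}, {"xyz": [0, 0, 0], "spin": 0}, {"xyz": [0, 0, 0], "spin": 0}, {"xyz": [0, 0, 0], "spin": 0}, {"xyz": [0, 0, 0], "spin": 0}, {"xyz": [0, 0, 0], "spin": 0}], gripper=0)

```text
time: 24.15
tool_pos: [469.8, -74.4, 45.3]
tcp_rot: [-3.14, -0.0, 1.535]
contact_force: [-5.4, -1.3, 3.9]
grip_width: 19.0
finger_force: 30.0
```

```bash
python3 - <<'E'
import numpy as np
t=np.radians(np.linspace(0,60,31))
P=np.c_[-255*np.cos(t)+13*np.sin(t),-(255*np.sin(t)+13*np.cos(t))]
D=np.diff(P,axis=0)/80
for i in range(0,30,10): print(D[i:i+10].round(3).tolist())
E
```

```text
[[0.008, -0.111], [0.011, -0.111], [0.015, -0.11], [0.019, -0.11], [0.023, -0.109], [0.027, -0.108], [0.031, -0.107], [0.034, -0.106], [0.038, -0.105], [0.042, -0.103]]
[[0.045, -0.102], [0.049, -0.1], [0.052, -0.098], [0.056, -0.097], [0.059, -0.095], [0.062, -0.092], [0.065, -0.09], [0.068, -0.088], [0.071, -0.085], [0.074, -0.083]]
[[0.077, -0.08], [0.08, -0.078], [0.083, -0.075], [0.085, -0.072], [0.088, -0.069], [0.09, -0.066], [0.092, -0.062], [0.094, -0.059], [0.096, -0.056], [0.098, -0.052]]
```

Emit:
jog_arm(targets=[{"xyz": [0, 0.008, -0.111], "spin": 0}, {"xyz": [0, 0.011, -0.111], "spin": 0}, {"xyz": [0, 0.015, -0.11], "spin": 0}, {"xyz": [0, 0.019, -0.11], "spin": 0}, {"xyz": [0, 0.023, -0.109], "spin": 0}, {"xyz": [0, 0.027, -0.108], "spin": 0}, {"xyz": [0, 0.031, -0.107], "spin": 0}, {"xyz": [0, 0.034, -0.106], "spin": 0}, {"xyz": [0, 0.038, -0.105], "spin": 0}, {"xyz": [0, 0.042, -0.103], "spin": 0}])

```text
time: 25.4
tool_pos: [488.4, -75.1, 132.1]
tcp_rot: [-3.137, -0.0, 1.535]
contact_force: [-10.6, -3.0, -1.3]
grip_width: 19.0
finger_force: 30.0
```

Emit:
jog_arm(targets=[{"xyz": [0, 0.045, -0.102], "spin": 0}, {"xyz": [0, 0.049, -0.1], "spin": 0}, {"xyz": [0, 0.052, -0.098], "spin": 0}, {"xyz": [0, 0.056, -0.097], "spin": 0}, {"xyz": [0, 0.059, -0.095], "spin": 0}, {"xyz": [0, 0.062, -0.092], "spin": 0}, {"xyz": [0, 0.065, -0.09], "spin": 0}, {"xyz": [0, 0.068, -0.088], "spin": 0}, {"xyz": [0, 0.071, -0.085], "spin": 0}, {"xyz": [0, 0.074, -0.083], "spin": 0}])

```text
time: 26.65
tool_pos: [533.5, -76.8, 207.8]
tcp_rot: [-3.131, 0.0, 1.535]
contact_force: [-24.5, -1.2, 14.6]
grip_width: 18.9
finger_force: 30.0
```

Emit:
jog_arm(targets=[{"xyz": [0, 0.077, -0.08], "spin": 0}, {"xyz": [0, 0.08, -0.078], "spin": 0}, {"xyz": [0, 0.083, -0.075], "spin": 0}, {"xyz": [0, 0.085, -0.072], "spin": 0}, {"xyz": [0, 0.088, -0.069], "spin": 0}, {"xyz": [0, 0.09, -0.066], "spin": 0}, {"xyz": [0, 0.092, -0.062], "spin": 0}, {"xyz": [0, 0.094, -0.059], "spin": 0}, {"xyz": [0, 0.096, -0.056], "spin": 0}, {"xyz": [0, 0.098, -0.052], "spin": 0}])

```text
time: 27.9
tool_pos: [608.1, -79.7, 264.7]
tcp_rot: [3.139, 0.002, 1.535]
contact_force: [-11.8, -0.8, 16.7]
grip_width: 19.2
finger_force: 30.0
```

Emit:
jog_arm(targets=[{"xyz": [0, 0, 0], "spin": 0}, {"xyz": [0, 0, 0], "spin": 0}, {"xyz": [0, 0, 0], "spin": 0}, {"xyz": [0, 0, 0], "spin": 0}, {"xyz": [0, 0, 0], "spin": 0}, {"xyz": [0, 0, 0], "spin": 0}, {"xyz": [0, 0, 0], "spin": 0}, {"xyz": [0, 0, 0], "spin": 0}, {"xyz": [0, 0, 0], "spin": 0}, {"xyz": [0, 0, 0], "spin": 0}])

```text
time: 29.15
tool_pos: [608.5, -79.7, 264.8]
tcp_rot: [3.137, 0.002, 1.535]
contact_force: [-11.1, -2.0, 17.9]
grip_width: 19.2
finger_force: 30.0
```

```bash
python3 - <<'E'
from h import *
from plant import bot
o=bot.get_obs();q=np.array([620.37,-81.97,-.03548]); p=R.from_euler('z',.03548).apply(o['tool_pos']-q*[1,1,0]); print(p,o['contact_force'],o['dq'].round(3))
b=p+[0,0,19]; print('angle',np.degrees(np.arctan2(b[2]-51,105-b[0])-np.arctan2(13,255)), np.hypot(b[2]-51,105-b[0]))
a=bot.capture("side")
t=np.radians(60); c=bot.get_calibration("side")
for y in(-72,72):
    for r,h in((255,13),(195,7)):
        u=proj(c,j2w(q,[105-r*np.cos(t)+h*np.sin(t),y,51+r*np.sin(t)+h*np.cos(t)]))[0]
        cv2.drawMarker(a,tuple(int(v) for v in u),(255,255,0),0,7,1)
cv2.imwrite("pics/s5.png",cv2.resize(a[80:360,190:470],(600,600),interpolation=cv2.INTER_CUBIC))
E
```

```text
[-11.89690091   1.80069495 264.75256236] [-11.10742521  -2.00242071  17.87678694] [-0.     0.001 -0.001  0.001 -0.001  0.   ]
angle 60.414078738695544 260.4585201731897
```

View pics/s5.png

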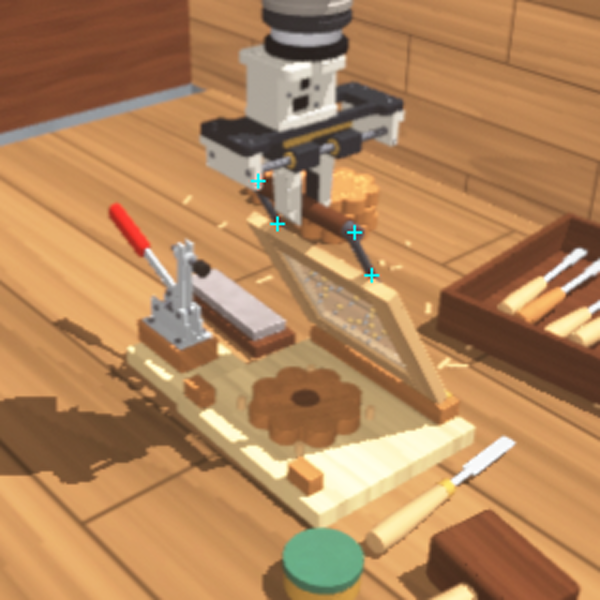

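The bar and steel arms sit on the 60° markers, the blank is in its nest, the clamp is open and the arm is still. I'm handing in now.

```bash
python3 -c "
from plant import bot
print(bot.close_job())"
```

```text
the job is handed in; nothing more can be done
None
```

I handed the job in at about 29 s: the clamp was pressed until it met its stop at 14.8 N (the snap itself was judged from that force) and swung fully back out, and the plate is held by its bar at about 60° with the blank in its nest; no pass/fail result was returned.

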